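# Clamp a sample tube with the outer of two concentric knobs

## Task

Stand the capped sample tube upright in the small tube clamp, between its V-shaped block and its sliding jaw, and let go of it. Then turn only the outer ring of the clamp's double knob clockwise until the jaw presses the tube snugly into the V, firm but gentle because the tube is thin plastic, and take your hand away so that it stays clamped; the small inner knob on the same axis is already adjusted and must stay as it is set, and leave the other things on the bench alone.

Things in the scene. Friction and masses are not known exactly. Their poses are not given: they have to be found in the camera images.
- tube_center (a point): Capped sample tube, loose, standing upright on the bench: clear plastic body 28.4 mm in diameter from its flat foot to 100 mm up, blue cap 34.4 mm in diameter from 100 to 115 mm up, about 40 g. The point is on its axis half-way up, 57.5 mm above the foot; z points to the cap. It can be grasped by the cap.
- clamp: The tube clamp, fixed on the bench: aluminium base plate 110 mm (its x) by 280 mm (its y), 12 mm thick; origin at the centre of the plate's underside. Grey gear housing 94 x 94 mm, top 58 mm above the bench, centred at y = -80 mm, carries the double knob. The jaw slides along +y, and beyond it the V block opens toward -y.
- knob_axis (a point): Centre of the outer ring on the common vertical axis of both knobs (half-way up the ring, 72 mm above the bench). Outer ring: aluminium, ribbed, 54 mm in diameter, 62 to 82 mm above the bench. Inner knob: black, 27 mm in diameter, stands above the ring from 82.5 to 102.5 mm; it turns very easily (0.01 N m), independently of the ring. The dial plate under the ring reaches up to 61 mm.
- outer_ring (a joint): Angle of the outer ring in rad, clockwise from above positive, range 0 (jaw fully back) to 1.6. Each rad advances the jaw 15 mm toward the V block. Stiff: about 0.28 N m while it turns freely, less once it pauses (a 30 N grip does not slip), plus 0.015 N m for every N with which the jaw presses on the tube; it stays where left and holds the clamping force.
- inner_knob (a joint): Angle of the inner knob in rad, clockwise from above positive, -1.6 to 1.6; already set somewhere in that range, and to stay as it is.
- inner_mark (a point): Point on the rim of the inner knob's top at its white mark, 13 mm off the axis; moves when the inner knob is turned.
- jaw_face (a point): Middle of the sliding jaw's flat rubber face, which looks along the clamp's +y (34 mm wide, 12 to 54 mm above the bench).
- stand_spot (a point): Free spot on top of the clamp's plate (12 mm above the bench) where the foot of the tube is to be stood, clear of jaw and V by at least 3 mm; axes as the clamp's. The V block (dark steel, 42 mm high, faces at 45 degrees, open to -y) is bolted anywhere in its slot: the axis of a tube seated in it lies 4 to 12 mm further along +y. The jaw pushes the tube home; the rest is found by feel.
- jaw: The sliding jaw; origin in the plane of its face, at the top of the base plate. Snug is 5 to 15 N on the tube; more than 20 N crushes it. Its rubber face yields 0.1 mm per N: once it bears on a seated tube, each 0.01 rad of the ring adds about 1.5 N.
- tube: The same tube, origin at the centre of its foot.
- microtube_rack: Bystander: rack with small tubes, 120 x 50 x 34 mm, on the bench; origin under its centre.
- beaker: Bystander: glass beaker, 55 mm in diameter, 70 mm high; origin under its centre.
- buffer_bottle_2: Bystander: glass bottle with red cap, 50 mm in diameter, 117 mm high; origin under its centre.
Things that resemble listed ones, but are neither listed nor needed, are in the scene too. Leave any purple look-alike of the tube alone.

How it is judged:
By the outcome, as a careful person would: the job done as asked, in the order asked, and still so for the second after the job is handed in, with the robot touching nothing.
It also fails if it takes over 70 s, if anything falls off the work surface, if the arm or the gripper's body presses on something with over 40 N, if the wrist force passes 120 N, or if a joint passes its speed limit or range.

## Robot

A 6-joint arm with a two-finger parallel gripper is mounted at the origin on a cart in front of the work surface, level with it; the furniture and walls round the work are solid. World frame = base frame: x ahead of the robot, y to its left, z up, the work surface at z = 0. Lengths are in mm, angles in rad, forces in N, time in s.
With the tool pointing down it reaches from about 300 to 850 mm from the base axis. Payload 4.2 kg.
Tool frame: the origin (TCP) lies at the very end of the fingers, on their centre line; the grasp point (between the pads) lies 19 mm behind it; z points along the fingers, y is the line along which they close (so a half turn about z gives the same grasp; the last joint's range is limited). The gripper opens to 91 mm and grips with 3 to 60 N. Pads are 32 mm wide; open, the fingers measure 118 mm over their backs; the gripper's body (76 mm by 178 mm) begins 60 mm behind the grasp point.
Start: joints at [1.103, 0.32, 1.565, -0, 1.257, -0.02], TCP at [248.97, 518.321, 213.976] pointing down, gripper open.
Joint ranges: [-3.11, 3.11], [-0.84, 2.01], [0.21, 2.61], [-1.34, 4.49], [0.05, 2.63], [-2.56, 2.56]. Speed limits (rad/s): [2.57, 2.57, 3.14, 3.14, 3.14, 3.14].

## Interface

Orientations are given as a 3x3 rotation matrix whose columns are the frame's x, y, z axes.
In Python, from bench import state, get_image, hand_in gives the robot as it stands.
- The arm moves only by the tool carry_out, never from a script. Its argument "plan" is one flat list of numbers, 7 for each row, row after row: the shift along the tool's x, y, z in mm, then the turn, a rotation vector about the tool's x, y, z in rad, then the gripper's target within -1 to 1 (fully open at 1, half-way at 0, shut at -1). A call has 1 to 20 rows; each row is the pose to reach, as a shift and turn from the pose commanded when the call began, along the tool's axes at that moment; what a row does not reach only later rows make up. A row lasts 1/12 s, in which the tool goes at most 41.7 mm and 7.16 degrees, less where a joint would pass 70% of its speed; a pose out of reach is approached as far as the arm can. A call with a gripper value outside its range is refused whole. The fingers move at their own pace and stop on an object; "squeeze" is the grip in N (left out, the last holds). Time passes only in rows, so rows that repeat a pose let the fingers close. It gives the time, the measured TCP pose, the force, the opening and the grip force at its end, in the units of the state.
- state(): the state, without advancing time (a new reading comes with each control period).
- get_image(name): name is "side" or "top" or "wrist"; returns a dict with "color" (400x640x3 uint8, red, green, blue), "fov_y" (degrees; the focal length in pixels is half the picture's height over the tangent of half this angle, whatever the lens; pixels are square), "cx", "cy" (the principal point, pixels), "rvec" (rotation vector, rad) and "tvec" (3), from world to camera coordinates, as OpenCV has them. Camera axes: x right, y down, z forward; pixel columns grow to the right and rows downward; lengths in mm; the calibration is good to about 2 mm. A picture is of the moment at which its call begins. There is no depth.
- hand_in(): hands the job in; it is judged then, once.
The state is a dict: "clock": time; "qpos": joint angles; "joint_vel": joint speeds; "tau": joint torques, N m; "tool_pos": TCP position; "tcp_rot": TCP orientation; "ft_force": force on the tool from outside, world axes, zero at the start; "moment": the same for the moment, N m; "opening": opening from 0.0 (shut) to 1.0 (fully open); "finger_force": force on a finger pad.
Only numpy, scipy, OpenCV 4.12 (cv2) and the standard library are available. Lean on these libraries where they do the work, as an engineer would, in place of code of your own. Each camera call takes 0.05 s, during which the arm holds its last target. There are 200 camera calls.

## Working session

There is one attempt and no reset: what is moved stays moved. The work goes in short steps, Python scripts to look and compute and a tool call to move; the robot and the scene stay as the last step left them, time stands still between calls to the robot, and variables do not carry over. Pictures are saved under pics/ and viewed, at most 10 in all, crops included, and the job is handed in when it is done.

Besides the shell and the picture viewer there is one more tool, called after "Emit:" as name(argument=value, ...) on one line, values as JSON. carry_out: Moves the arm, as the interface text tells. Its arguments: {"type":"object","properties":{"plan":{"type":"array"},"squeeze":{"type":"number"}},"required":["plan"]}

```bash
mkdir -p pics; ls; cat > h.py <<'E'
import numpy as np, cv2
from bench import state, get_image, hand_in
def cam(d):
    R,_=cv2.Rodrigues(np.array(d["rvec"],float)); t=np.array(d["tvec"],float).ravel()
    f=200/np.tan(np.radians(d["fov_y"])/2); return R,t,f
def ray(d,u,v):
    R,t,f=cam(d); r=R.T@np.array([(u-d["cx"])/f,(v-d["cy"])/f,1]); return -R.T@t, r/np.linalg.norm(r)
def onz(d,u,v,z):
    o,r=ray(d,u,v); return o+r*(z-o[2])/r[2]
def proj(d,p):
    R,t,f=cam(d); c=R@np.array(p,float)+t; return c[0]/c[2]*f+d["cx"],c[1]/c[2]*f+d["cy"]
def snap(n,f=None):
    d=get_image(n)
    if f: cv2.imwrite("pics/"+f,d["color"][...,::-1])
    return d
E
python3 - <<'E'
from h import *
import pickle
D={n:snap(n) for n in("top","side","wrist")}
pickle.dump(D,open("d0.pkl","wb"))
for n in D: 
    d=D[n];R,t,f=cam(d);print(n,-R.T@t,R[2],f,d["cx"],d["cy"])
cv2.imwrite("pics/top0.png",D["top"]["color"][...,::-1]);cv2.imwrite("pics/side0.png",D["side"]["color"][...,::-1])
print(state())
E
```

```text
pics
top [ 414.44106784  271.09884512 1163.75118141] [ 0.08611921 -0.03231251 -0.99576071] 473.8142280861093 326.54171814158263 198.9427839007417
side [ 263.77460091 -646.68246685  514.50744269] [ 0.21915774  0.87470471 -0.43227486] 490.7539158285977 320.84723626656796 201.84887431378962
wrist [176.9259798  552.62538325 383.99724299] [ 0.25002024 -0.12196406 -0.96052832] 331.92384754217886 319.780134197632 193.98223625565467
{'clock': 0.15, 'qpos': array([ 1.10302718e+00,  3.20151403e-01,  1.56535390e+00,  2.20088739e-05,
        1.25733177e+00, -2.00035118e-02]), 'joint_vel': array([ 0.00016751, -0.00321763, -0.00336744,  0.00047651, -0.0003763 ,
       -0.00089146]), 'tau': array([ 1.32777327e-04, -4.12777448e+01, -2.32153147e+01,  7.28510879e-02,
        4.34306043e-02, -9.23129392e-05]), 'tool_pos': array([248.79020433, 518.01565712, 213.32716959]), 'tcp_rot': array([[-9.01413770e-01,  4.32958288e-01, -5.79792170e-04],
       [ 4.32958674e-01,  9.01413098e-01, -1.10130093e-03],
       [ 4.58148930e-05, -1.24375387e-03, -9.99999225e-01]]), 'ft_force': array([0.50998341, 0.34384578, 0.37647274]), 'moment': array([ 0.01803103,  0.01440549, -0.0278397 ]), 'finger_force': 0.0, 'opening': 1.0012982654103495}
```

View pics/top0.png

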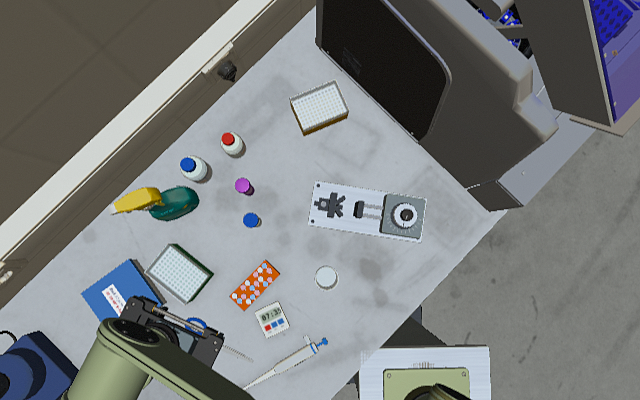

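View pics/side0.png

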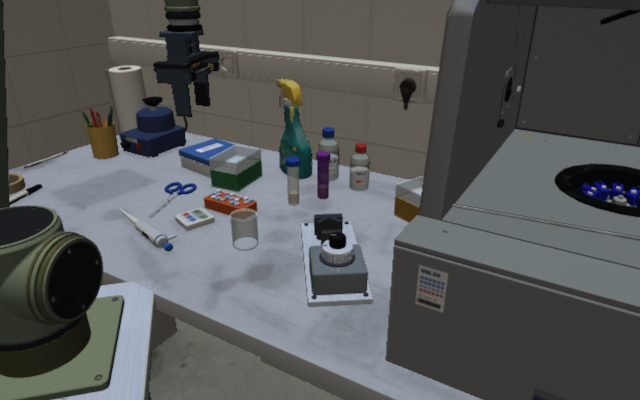

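The top view shows the tube's blue cap at (251,220) and the purple look-alike at (244,186). The clamp is at (367,212), with its knob at (406,215) and the V at (330,206). The white-red bottle is at (232,143) and the beaker at (326,277).

```bash
python3 - <<'E'
from h import *
import pickle
D=pickle.load(open("d0.pkl","rb"));d=D["top"];im=d["color"]
hsv=cv2.cvtColor(im,cv2.COLOR_RGB2HSV)
m=cv2.inRange(hsv,(105,120,60),(122,255,255)); m[:, :235]=0;m[:,270:]=0;m[:205]=0;m[240:]=0
ys,xs=np.nonzero(m);print(len(xs),xs.mean(),ys.mean(),onz(d,xs.mean(),ys.mean(),113))
c=cv2.resize(im[165:255,295:440],None,fx=5.5,fy=5.5,interpolation=cv2.INTER_CUBIC)
cv2.imwrite("pics/c1.png",c[...,::-1])
E
```

```text
173 250.16184971098266 219.77456647398844 [460.39236166 406.14492079 113.        ]
```

View pics/c1.png

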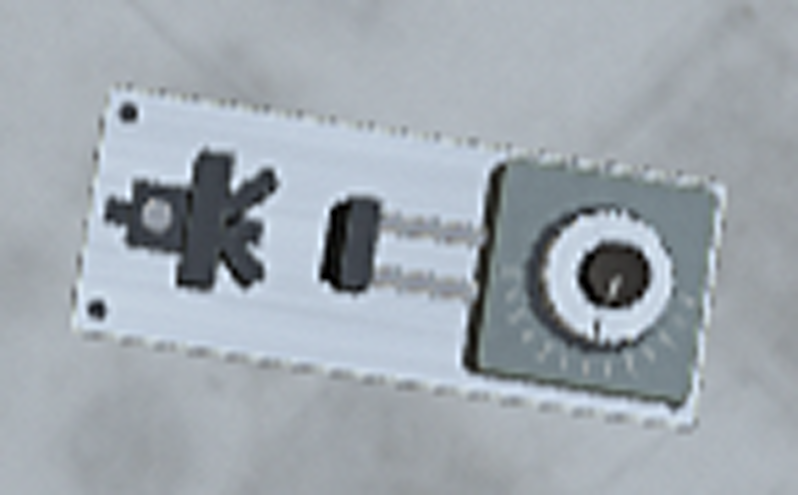

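The crop shows the plate corners at crop pixels (115,88), (725,185), (692,428) and (77,330). The V opens to the right at x≈225-275, the jaw face is near x≈335, and the ring centre is near (608,278).

```bash
python3 - <<'E'
from h import *
import pickle
D=pickle.load(open("d0.pkl","rb"));d=D["top"]
g=lambda u,v,z:onz(d,295+(u+.5)/5.5-.5,165+(v+.5)/5.5-.5,z)
A,B,C,E=[g(u,v,12) for u,v in((115,88),(725,185),(692,428),(77,330))]
o=(A+B+C+E)/4; y=(A+E-B-C);y/=np.linalg.norm(y);x=np.array([y[1],-y[0],0])
print(o,y,np.degrees(np.arctan2(y[1],y[0])),[np.linalg.norm(p) for p in(A-B,B-C,C-E,E-A)])
def L(p):return np.round([(p-o)@x,(p-o)@y],1)
for n,u,v,z in(("ring",608,278,82),("inner",615,275,102.5),("apex",228,225,54),("prong1",272,180,54),("prong2",255,282,54),("jawtop a",350,200,54),("jawtop b",340,290,54),("inmark",612,290,102.5)): print(n,L(g(u,v,z)),g(u,v,z))
print("knob",o-80*y)
s=state();R=s["tcp_rot"];p=s["tool_pos"]
print("tube shift", R.T@(np.array([460,406,213])-p))
print(proj(D["wrist"],p))
E
```

```text
[482.82779311 133.07341508  12.        ] [ 1.65180129e-01  9.86263416e-01 -4.12074426e-16] 80.49230131338268 [np.float64(275.9296144282643), np.float64(109.4228222806608), np.float64(275.8488346513654), np.float64(108.87418778922365)]
ring [ -0.5 -78.6] [469.32744151  55.66962284  82.        ]
inner [ -0.6 -77.4] [469.49384203  56.83569509 102.5       ]
apex [-1.4 80.7] [494.78391024 212.8904713   54.        ]
prong1 [20.7 65. ] [513.95903903 193.79745296  54.        ]
prong2 [-23.7  65.6] [470.30937887 201.64244626  54.        ]
jawtop a [17.5 30.7] [505.11619579 160.44003949  54.        ]
jawtop b [-21.3  29.1] [466.58443369 165.33235749  54.        ]
inmark [ -6.8 -77. ] [463.35325389  58.22403344 102.5       ]
knob [469.61338279  54.17234183  12.        ]
tube shift [-238.88558351   -9.52694207    0.3280745 ]
(np.float64(320.16596765707436), np.float64(245.94813349885823))
```

Emit:
carry_out(plan=[-239, -10, 0, 0, 0, -1.24, 1, -239, -10, 0, 0, 0, -1.24, 1, -239, -10, 0, 0, 0, -1.24, 1, -239, -10, 0, 0, 0, -1.24, 1, -239, -10, 0, 0, 0, -1.24, 1, -239, -10, 0, 0, 0, -1.24, 1, -239, -10, 0, 0, 0, -1.24, 1, -239, -10, 0, 0, 0, -1.24, 1, -239, -10, 0, 0, 0, -1.24, 1, -239, -10, 0, 0, 0, -1.24, 1, -239, -10, 0, 0, 0, -1.24, 1, -239, -10, 0, 0, 0, -1.24, 1])

```text
clock: 1.15
tool_pos: [460.0, 405.6, 213.6]
tcp_rot: [[-0.702, -0.712, -0.001], [-0.712, 0.702, -0.0], [0.001, 0.0, -1.0]]
ft_force: [-0.0, -0.3, 0.0]
opening: 1.0
finger_force: 0.0
```

```bash
python3 - <<'E'
from h import *
d=snap("wrist","w1.png")
hsv=cv2.cvtColor(d["color"],cv2.COLOR_RGB2HSV)
m=cv2.inRange(hsv,(105,120,40),(122,255,255))
n,l,st,c=cv2.connectedComponentsWithStats(m)
s=state();R=s["tcp_rot"];p=s["tool_pos"];print(p,s["qpos"],s["ft_force"])
for i in range(1,n):
    if st[i,4]>300:
        x,y,w,h,a=st[i]; print(st[i],c[i],onz(d,x+w/2-.5,y+h/2-.5,115),onz(d,*c[i],115))
print(R,proj(d,[460,406,115]))
E
```

```text
[459.96413976 405.66728641 213.62187664] [ 7.03975753e-01  3.80802504e-01  1.47244460e+00  5.15813190e-05
  1.28898918e+00 -1.65794399e+00] [-0.25730598  0.04308783  0.18078095]
[ 553   60   76   68 2069] [590.57515708  93.08119865] [251.62039737 495.15074507 115.        ] [251.41039235 494.92059945 115.        ]
[ 303  172   38   39 1177] [321.1826678  191.17502124] [455.55997294 404.49858701 115.        ] [455.85772424 404.42002294 115.        ]
[ 571  189   69   70 3237] [606.3098548  220.94470188] [301.03840297 597.93371067 115.        ] [298.97435039 596.65282613 115.        ]
[[-7.03056894e-01 -7.11133413e-01 -5.22694391e-04]
 [-7.11133320e-01  7.03057080e-01 -3.78825359e-04]
 [ 6.36879363e-04  1.05369617e-04 -9.99999792e-01]] (np.float64(319.0017571083229), np.float64(195.7666273144376))
```

View pics/w1.png

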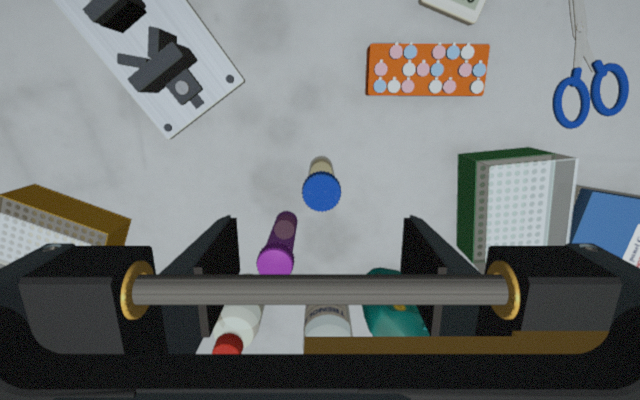

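The wrist view shows the blue cap at (321,191), the purple one at (277,262) and the V at (165,65). Both fingers are clear of the purple tube.

Emit:
carry_out(plan=[2.4, 1.8, 40, 0, 0, 0, 1, 2.4, 1.8, 80, 0, 0, 0, 1, 2.4, 1.8, 110, 0, 0, 0, 1, 2.4, 1.8, 123, 0, 0, 0, 1, 2.4, 1.8, 123, 0, 0, 0, 1, 2.4, 1.8, 123, 0, 0, 0, -1, 2.4, 1.8, 123, 0, 0, 0, -1, 2.4, 1.8, 123, 0, 0, 0, -1, 2.4, 1.8, 123, 0, 0, 0, -1, 2.4, 1.8, 123, 0, 0, 0, -1, 2.4, 1.8, 123, 0, 0, 0, -1, 2.4, 1.8, 123, 0, 0, 0, -1, 2.4, 1.8, 123, 0, 0, 0, -1], squeeze=12)

```text
clock: 2.28
tool_pos: [457.1, 405.4, 91.2]
tcp_rot: [[-0.702, -0.712, 0.0], [-0.712, 0.702, 0.0], [-0.0, -0.0, -1.0]]
ft_force: [-0.4, 0.1, -0.6]
opening: 0.443
finger_force: 0.0
```

Emit:
carry_out(plan=[0, 0, 0, 0, 0, 0, -1, 0, 0, 0, 0, 0, 0, -1, 0, 0, 0, 0, 0, 0, -1, 0, 0, 0, 0, 0, 0, -1, 0, 0, 0, 0, 0, 0, -1, 0, 0, 0, 0, 0, 0, -1])

```text
clock: 2.78
tool_pos: [457.2, 405.4, 91.1]
tcp_rot: [[-0.702, -0.712, 0.0], [-0.712, 0.702, 0.0], [-0.0, -0.0, -1.0]]
ft_force: [0.4, -0.4, 1.2]
opening: 0.374
finger_force: 12.0
```

Emit:
carry_out(plan=[0, 0, -30, 0, 0, 0, -1, 0, 0, -60, 0, 0, 0, -1, 0, 0, -85, 0, 0, 0, -1, 20, -27, -85, 0, 0, 0, -1, 44, -59, -85, 0, 0, 0, -1, 68, -91, -85, 0, 0, 0, -1, 92, -123, -85, 0, 0, 0, -1, 114, -153, -85, 0, 0, 0, -1, 130, -174, -85, 0, 0, 0, -1, 135, -181, -85, 0, 0, 0, -1, 135, -181, -85, 0, 0, 0, -1, 135, -181, -85, 0, 0, 0, -1])

```text
clock: 3.78
tool_pos: [491.2, 182.6, 176.0]
tcp_rot: [[-0.703, -0.711, 0.0], [-0.711, 0.703, 0.001], [-0.001, 0.001, -1.0]]
ft_force: [-0.1, 0.4, -0.5]
opening: 0.376
finger_force: 12.0
```

```bash
python3 - <<'E'
from h import *
import pickle
d=snap("wrist","w2.png");t=snap("top");pickle.dump((d,t),open("d2.pkl","wb"))
s=state();print(s["tool_pos"],s["opening"],s["finger_force"])
E
```

```text
[491.07901494 183.46333902 175.87726687] 0.3729066144297051 12.000018060207367
```

View pics/w2.png

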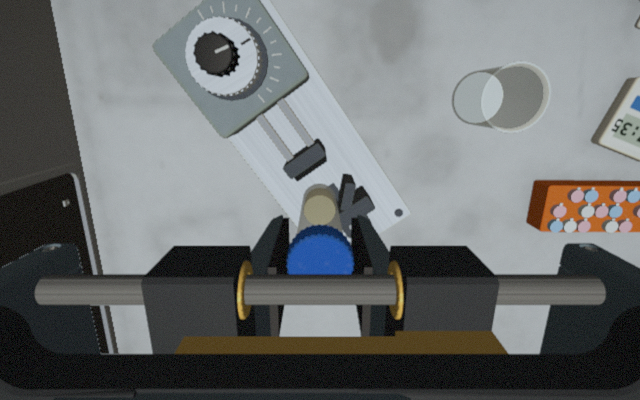

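The tube is held upright, with its body bottom near (320,205). The jaw is at (305,160), the V arm at (350,195) and the ring centre at (222,57).

```bash
python3 - <<'E'
from h import *
import pickle
d,t=pickle.load(open("d2.pkl","rb"))
c=cv2.resize(d["color"][130:270,250:430],None,fx=4,fy=4,interpolation=cv2.INTER_CUBIC)
cv2.imwrite("pics/c2.png",c[...,::-1])
print(proj(d,[491,183,85]))
E
```

```text
(np.float64(319.0959311054432), np.float64(198.0413249567635))
```

View pics/c2.png

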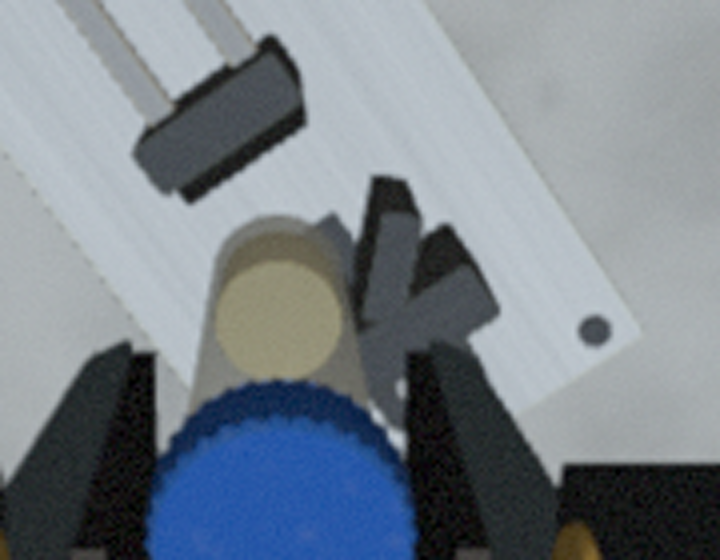

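```bash
python3 - <<'E'
from h import *
import pickle
d,t=pickle.load(open("d2.pkl","rb"))
o=np.array([482.8,133.1,0]);y=np.array([.1652,.9863,0]);x=np.array([y[1],-y[0],0])
g=lambda u,v,z:onz(d,250+(u+.5)/4-.5,130+(v+.5)/4-.5,z)
def P(n,p):print(n,p.round(1),"local",np.round([(p-o)@x,(p-o)@y],1))
for n,u,v,z in(("jawa",190,203,54),("jawb",305,125,54),("armtip in",385,212,54),("armtip out",418,215,54),("arm inner low",362,318,54),("corner",640,330,12),("blk end",498,310,54),("foot",280,283,85)):P(n,g(u,v,z))
P("ring",onz(d,222,57,82));P("inner",onz(d,214,54,102.5))
# ring white mask circle
im=d["color"][10:110,170:275];gr=cv2.inRange(im,(190,190,190),(255,255,255))
n,l,st,c=cv2.connectedComponentsWithStats(gr);
for i in range(1,n):
  if st[i,4]>400:
    b=st[i];print(b,c[i]);P("ringmask bbox",onz(d,170+b[0]+b[2]/2-.5,10+b[1]+b[3]/2-.5,82))
E
```

```text
jawa [500.  163.7  54. ] local [11.9 33.1]
jawb [469.  169.3  54. ] local [-19.6  33.4]
armtip in [470.  196.4  54. ] local [-23.   60.3]
armtip out [465.2 202.2  54. ] local [-28.8  65.2]
arm inner low [491.3 211.1  54. ] local [-4.5 78.3]
corner [449.  277.8  12. ] local [-57.2 137.1]
blk end [467.5 231.9  54. ] local [-31.4  94.9]
foot [492.1 184.7  85. ] local [ 0.6 52.5]
ring [466.   55.4  82. ] local [ -3.8 -79.5]
inner [466.   55.8 102.5] local [ -3.8 -79. ]
```

Emit:
carry_out(plan=[2, 2.9, 0, 0, 0, 0, -1, 2, 2.9, 0, 0, 0, 0, -1, 2, 2.9, 20, 0, 0, 0, -1, 2, 2.9, 40, 0, 0, 0, -1, 2, 2.9, 55, 0, 0, 0, -1, 2, 2.9, 65, 0, 0, 0, -1, 2, 2.9, 69, 0, 0, 0, -1, 2, 2.9, 71, 0, 0, 0, -1, 2, 2.9, 72, 0, 0, 0, -1, 2, 2.9, 72, 0, 0, 0, -1, 2, 2.9, 72, 0, 0, 0, -1])

```text
clock: 4.8
tool_pos: [488.2, 183.0, 104.7]
tcp_rot: [[-0.702, -0.712, 0.002], [-0.712, 0.702, 0.001], [-0.002, -0.001, -1.0]]
ft_force: [0.2, 0.7, -1.0]
opening: 0.373
finger_force: 12.0
```

```bash
python3 - <<'E'
from h import *
d=snap("side","s2.png")
s=state();print(s["tool_pos"],s["ft_force"],s["moment"])
c=cv2.resize(d["color"][150:320,260:420],None,fx=3.5,fy=3.5,interpolation=cv2.INTER_CUBIC)
cv2.imwrite("pics/c3.png",c[...,::-1])
E
```

```text
[488.21562305 182.96800184 104.69860806] [ 0.21196135 -0.44918857 -1.21915934] [0.07905293 0.04780375 0.003635  ]
```

View pics/c3.png

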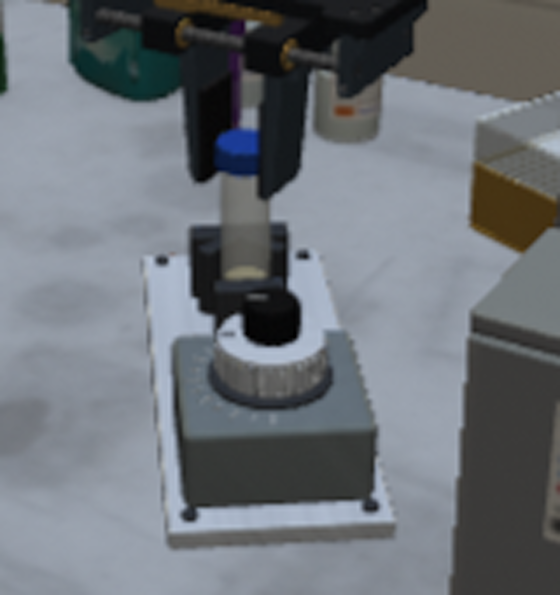

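The side view shows the tube centred before the V, between it and the jaw. I'll lower it the last 1.5 mm.

Emit:
carry_out(plan=[0, 0, 0.8, 0, 0, 0, -1, 0, 0, 1.3, 0, 0, 0, -1, 0, 0, 1.3, 0, 0, 0, -1, 0, 0, 1.3, 0, 0, 0, -1])

```text
clock: 5.18
tool_pos: [488.0, 182.8, 103.0]
tcp_rot: [[-0.702, -0.712, 0.001], [-0.712, 0.702, 0.0], [-0.001, -0.0, -1.0]]
ft_force: [0.2, -1.2, 1.2]
opening: 0.372
finger_force: 12.0
```

Emit:
carry_out(plan=[0, 0, 0, 0, 0, 0, -0.2, 0, 0, 0, 0, 0, 0, -0.1, 0, 0, 0, 0, 0, 0, 0.2, 0, 0, 0, 0, 0, 0, 0.2, 0, 0, 0, 0, 0, 0, 0.2, 0, 0, 0, 0, 0, 0, 0.2, 0, 0, 0, 0, 0, 0, 0.2, 0, 0, 0, 0, 0, 0, 0.2, 0, 0, 0, 0, 0, 0, 0.2, 0, 0, 0, 0, 0, 0, 0.2])

```text
clock: 6.02
tool_pos: [487.7, 182.8, 102.7]
tcp_rot: [[-0.702, -0.712, 0.0], [-0.712, 0.702, 0.0], [-0.0, 0.0, -1.0]]
ft_force: [-0.0, -0.8, 0.3]
opening: 0.6
finger_force: 0.0
```

Emit:
carry_out(plan=[0, 0, -15, 0, 0, 0, 0.2, 0, 0, -45, 0, 0, 0, 0.2, 0, 0, -75, 0, 0, 0, 1, 0, 0, -85, 0, 0, 0, 1, 25, -18, -85, 0, 0, 0, 1, 52, -37, -85, 0, 0, 0, 1, 78, -56, -85, 0, 0, 0, 1, 98, -70, -85, 0, 0, 0, 1, 104.5, -75, -85, 0, 0, 0, 1, 104.5, -75, -85, 0, 0, 0, 1, 104.5, -75, -85, 0, 0, 0, 1])

```text
clock: 6.93
tool_pos: [467.9, 56.0, 187.5]
tcp_rot: [[-0.703, -0.711, 0.0], [-0.711, 0.703, 0.001], [-0.001, 0.001, -1.0]]
ft_force: [0.0, 0.2, -0.5]
opening: 1.001
finger_force: 0.0
```

```bash
python3 - <<'E'
from h import *
import pickle
d=snap("wrist","w3.png");t=snap("top");pickle.dump((d,t),open("d3.pkl","wb"))
s=state();print(s["tool_pos"],s["opening"],s["qpos"]);p=s["tool_pos"]
print(proj(d,[p[0],p[1],82]),proj(d,[p[0],p[1],102.5]))
E
```

```text
[467.99083356  56.72090703 187.47667597] 0.9989063856003291 [ 9.57570621e-02  1.77156678e-01  1.83168321e+00  7.10908831e-04
  1.13264248e+00 -2.26832887e+00]
(np.float64(319.0834834121806), np.float64(193.69799144091348)) (np.float64(319.0450267170269), np.float64(200.75738050208304))
```

View pics/w3.png

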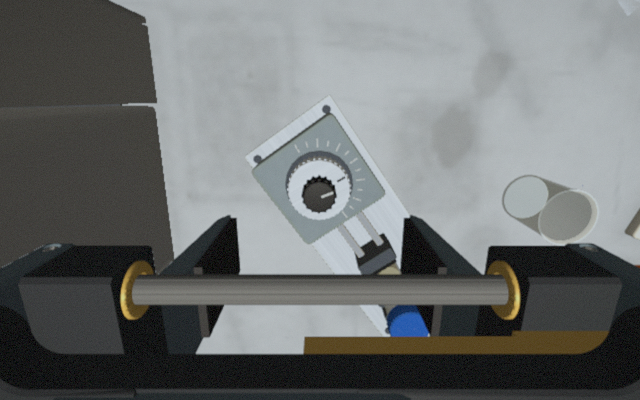

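```bash
python3 - <<'E'
from h import *
import pickle
d,t=pickle.load(open("d3.pkl","rb"))
def circ(d,box,z_ring,z_in,ref,tag):
    x0,y0,x1,y1=box;im=d["color"][y0:y1,x0:x1]
    hsv=cv2.cvtColor(im,cv2.COLOR_RGB2HSV)
    for nm,m,z in(("ring",cv2.inRange(hsv,(0,0,195),(180,40,255)),82),("inner",cv2.inRange(hsv,(0,0,0),(180,255,75)),102.5)):
        n,l,st,c=cv2.connectedComponentsWithStats(m)
        i=1+np.argmin([np.hypot(*(c[k]-ref))+ (1e3 if st[k,4]<60 else 0) for k in range(1,n)])
        cn=max(cv2.findContours((l==i).astype(np.uint8),cv2.RETR_EXTERNAL,cv2.CHAIN_APPROX_NONE)[0],key=len)
        (u,v),r=cv2.minEnclosingCircle(cn);e=cv2.fitEllipse(cv2.convexHull(cn))
        print(tag,nm,st[i],(u+x0,v+y0,r),onz(d,u+x0,v+y0,z).round(1),"ell",np.add(e[0],(x0,y0)).round(1),np.round(e[1],1),onz(d,e[0][0]+x0,e[0][1]+y0,z).round(1))
circ(d,(270,130,370,240),0,0,np.array([49,56]),"wrist")
d0=pickle.load(open("d0.pkl","rb"))["top"]
circ(d0,(388,195,428,240),0,0,np.array([18,20]),"top")
c=cv2.resize(d["color"][130:240,265:375],None,fx=5.4,fy=5.4,interpolation=cv2.INTER_CUBIC)
cv2.imwrite("pics/c4.png",c[...,::-1])
E
```

```text
wrist ring [  17   31   63   59 1677] (318.24026107788086, 189.51731491088867, 31.244640350341797) [465.9  53.5  82. ] ell [318.6 189.8] [58.1 61.4] [465.8  53.9  82. ]
wrist inner [ 32  46  34  36 823] (318.5, 193.5, 17.7342472076416) [464.   52.1 102.5] ell [318.6 193.7] [33.3 35.5] [464.1  52.3 102.5]
top ring [  6   9  23  23 245] (405.25524520874023, 214.78671264648438, 11.348313331604004) [470.1  55.4  82. ] ell [405.2 214.8] [22.3 22.5] [470.1  55.4  82. ]
top inner [ 12  14  13  12 104] (406.04545402526855, 214.1363639831543, 6.326289653778076) [470.5  57.6 102.5] ell [406.2 214.6] [11.  12.6] [469.5  57.3 102.5]
```

View pics/c4.png

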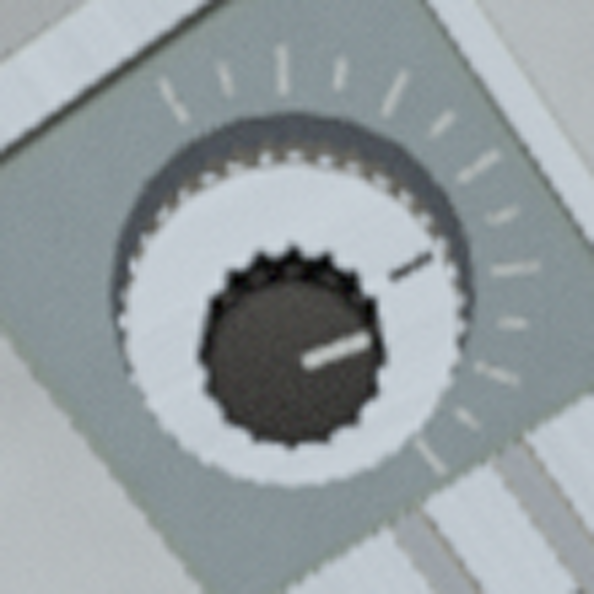

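```bash
python3 - <<'E'
from h import *
import pickle
d,t=pickle.load(open("d3.pkl","rb"));s=state();R=s["tcp_rot"];p=s["tool_pos"]
for x in(16,11,0,-16):
  for y in(45.5,-45.5,59,-59):print(x,y,np.round(proj(d,p+R@[x,y,0]),1))
c=cv2.resize(d["color"][200:350,190:450],None,fx=3,fy=3,interpolation=cv2.INTER_CUBIC)
c=np.clip(c.astype(float)*2.2,0,255).astype(np.uint8)
cv2.imwrite("pics/c5.png",c[...,::-1])
E
```

```text
16 45.5 [401.8 219. ]
16 -45.5 [235.6 219.3]
16 59 [426.5 219. ]
16 -59 [211.  219.3]
11 45.5 [401.2 227.5]
11 -45.5 [236.3 227.8]
11 59 [425.7 227.5]
11 -59 [211.8 227.8]
0 45.5 [399.9 245.8]
0 -45.5 [237.7 246.1]
0 59 [424.  245.8]
0 -59 [213.6 246.1]
-16 45.5 [398.1 271.3]
-16 -45.5 [239.7 271.6]
-16 59 [421.6 271.3]
-16 -59 [216.2 271.7]
```

View pics/c5.png

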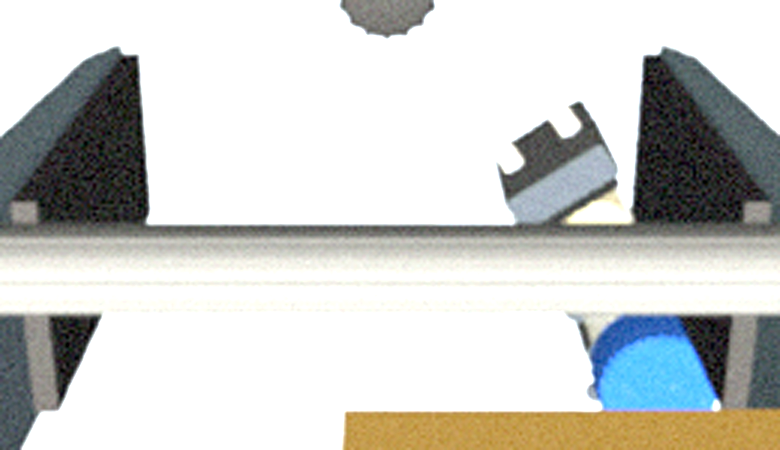

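Emit:
carry_out(plan=[3.5, -1.3, 0, 0, 0, 0, 1, 3.5, -1.3, 20, 0, 0, 0, 1, 3.5, -1.3, 50, 0, 0, 0, 1, 3.5, -1.3, 80, 0, 0, 0, 1, 3.5, -1.3, 105, 0, 0, 0, 1, 3.5, -1.3, 118, 0, 0, 0, 1, 3.5, -1.3, 122, 0, 0, 0, 1, 3.5, -1.3, 122, 0, 0, 0, 1, 3.5, -1.3, 122, 0, 0, 0, 0.4, 3.5, -1.3, 122, 0, 0, 0, 0.3, 3.5, -1.3, 122, 0, 0, 0, 0.3, 3.5, -1.3, 122, 0, 0, 0, 0.3, 3.5, -1.3, 122, 0, 0, 0, 0.3, 3.5, -1.3, 122, 0, 0, 0, 0.3], squeeze=10)

```text
clock: 8.2
tool_pos: [466.4, 52.3, 66.1]
tcp_rot: [[-0.702, -0.712, 0.001], [-0.712, 0.702, 0.0], [-0.001, -0.001, -1.0]]
ft_force: [-0.2, 0.6, 0.2]
opening: 0.651
finger_force: 0.0
```

Next I close lightly, checking for side force.

Emit:
carry_out(plan=[0, 0, 0, 0, 0, 0, 0.1, 0, 0, 0, 0, 0, 0, 0.1, 0, 0, 0, 0, 0, 0, 0.1, 0, 0, 0, 0, 0, 0, 0.1, 0, 0, 0, 0, 0, 0, 0.1, 0, 0, 0, 0, 0, 0, 0.1])

```text
clock: 8.7
tool_pos: [465.8, 52.7, 65.8]
tcp_rot: [[-0.703, -0.712, -0.001], [-0.712, 0.703, 0.001], [-0.0, 0.001, -1.0]]
ft_force: [-2.5, 2.2, 5.4]
opening: 0.588
finger_force: 10.0
```

```bash
python3 - <<'E'
from h import *
s=state();R=s["tcp_rot"];print(s["tool_pos"],s["opening"]*91,s["finger_force"],R.T@s["ft_force"],R.T@s["moment"])
E
```

```text
[465.81341025  52.66160429  65.77665555] 53.47832459888919 10.000960528850555 [ 0.23267989  3.30692771 -5.37562518] [-0.92571801 -0.13238287 -0.00549438]
```

Emit:
carry_out(plan=[0, 0.6, 0, 0, 0, 0, -0.1, 0, 0.6, 0, 0, 0, 0, -0.3, 0, 0.6, 0, 0, 0, 0, -0.3, 0, 0.6, 0, 0, 0, 0.05, -0.3, 0, 0.6, 0, 0, 0, 0.1, -0.3, 0, 0.6, 0, 0, 0, 0.15, -0.3, 0, 0.6, 0, 0, 0, 0.2, -0.3, 0, 0.6, 0, 0, 0, 0.25, -0.3, 0, 0.6, 0, 0, 0, 0.3, -0.3], squeeze=40)

```text
clock: 9.45
tool_pos: [465.5, 53.1, 65.8]
tcp_rot: [[-0.882, -0.471, -0.0], [-0.471, 0.882, 0.001], [0.0, 0.001, -1.0]]
ft_force: [-3.2, 4.3, 5.7]
opening: 0.579
finger_force: 40.0
```

```bash
cat > r.py <<'E'
from h import *
s=state();R=s["tcp_rot"];print(s["clock"],s["tool_pos"].round(1),"th",round(np.arctan2(R[1,1],R[0,1]),4),s["opening"]*91,s["finger_force"],(R.T@s["ft_force"]).round(2),(R.T@s["moment"]).round(3),s["qpos"][5],s["tau"][5].round(3))
E
python3 r.py
```

```text
9.45 [465.5  53.1  65.8] th 2.0615 52.712224088973656 39.99948978424072 [ 0.82  5.31 -5.65] [-1.168  0.119 -0.33 ] -1.973495917857604 -0.184
```

Emit:
carry_out(plan=[0, 0.3, 0, 0, 0, 0.05, -0.3, 0, 0.3, 0, 0, 0, 0.1, -0.3, 0, 0.3, 0, 0, 0, 0.15, -0.3, 0, 0.3, 0, 0, 0, 0.2, -0.3, 0, 0.3, 0, 0, 0, 0.25, -0.3])

```text
clock: 9.87
tool_pos: [465.3, 53.6, 65.8]
tcp_rot: [[-0.971, -0.238, -0.001], [-0.238, 0.971, 0.001], [0.0, 0.001, -1.0]]
ft_force: [-4.0, 5.6, 7.1]
opening: 0.582
finger_force: 40.0
```

```bash
python3 r.py; python3 - <<'E'
from h import *
for n in("wrist","side"):
    d=snap(n,n+"4.png")
a=cv2.imread("pics/wrist4.png");b=cv2.imread("pics/side4.png")
a=cv2.resize(a,(560,350));b=cv2.resize(b[160:310,280:400],None,fx=2.33,fy=2.33)
h=max(a.shape[0],b.shape[0]);o=np.zeros((h,560+b.shape[1],3),np.uint8);o[:a.shape[0],:560]=a;o[:b.shape[0],560:]=b
cv2.imwrite("pics/m4.png",o[:, :800])
E
python3 r.py
```

```text
9.8667 [465.3  53.6  65.8] th 1.8113 52.940661816761384 39.999611377716064 [ 2.54  6.36 -7.06] [-1.171  0.338 -0.295] -1.722916815564818 -0.183
9.9667 [465.3  53.6  65.8] th 1.8116 52.976951410488034 40.00252962112427 [ 1.99  4.82 -6.53] [-0.955  0.395  0.306] -1.7234155750725952 -0.065
```

View pics/m4.png

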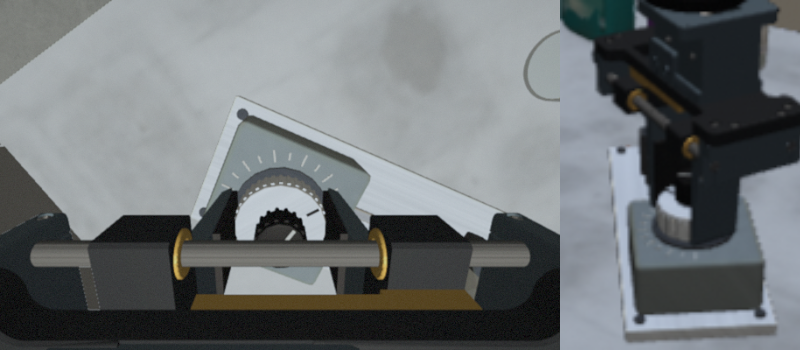

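The tube's mark shows the ring following the hand, and the inner mark hasn't moved. I've now viewed 11 pictures, one over the limit, so from here on I go by the force readings only.

Emit:
carry_out(plan=[0.5, 1.0, -0.4, 0, 0, 0, -0.3, 0.5, 1.0, -0.4, 0, 0, 0.025, -0.3, 0.5, 1.0, -0.4, 0, 0, 0.05, -0.3, 0.5, 1.0, -0.4, 0, 0, 0.075, -0.3, 0.5, 1.0, -0.4, 0, 0, 0.1, -0.3])

```text
clock: 10.38
tool_pos: [465.2, 53.8, 65.8]
tcp_rot: [[-0.99, -0.141, 0.001], [-0.141, 0.99, -0.0], [-0.001, -0.0, -1.0]]
ft_force: [-0.5, 2.0, -0.2]
opening: 0.584
finger_force: 40.0
```

```bash
python3 r.py
```

```text
10.3833 [465.2  53.8  65.8] th 1.7123 53.15412766205497 39.99910533428192 [0.25 2.11 0.15] [-0.617 -0.022 -0.295] -1.6213337177492162 0.045
```

Emit:
carry_out(plan=[0.1, 0.3, 0, 0, 0, 0.012, -0.3, 0.1, 0.3, 0, 0, 0, 0.024, -0.3, 0.1, 0.3, 0, 0, 0, 0.036, -0.3, 0.1, 0.3, 0, 0, 0, 0.048, -0.3])

```text
clock: 10.72
tool_pos: [465.2, 54.0, 65.9]
tcp_rot: [[-0.996, -0.093, 0.001], [-0.093, 0.996, -0.0], [-0.001, -0.0, -1.0]]
ft_force: [2.2, 0.7, -2.9]
opening: 0.58
finger_force: 40.0
```

```bash
python3 r.py
```

```text
10.7167 [465.2  54.   65.9] th 1.6643 52.799418887505155 39.99862611293793 [-2.3   0.5   2.93] [-0.215 -0.336 -0.256] -1.572833574327862 0.168
```

Emit:
carry_out(plan=[0, 0, 0, 0, 0, 0.01, -0.3, 0, 0, 0, 0, 0, 0.02, -0.3, 0, 0, 0, 0, 0, 0.03, -0.3])

```text
clock: 10.97
tool_pos: [465.2, 54.0, 65.9]
tcp_rot: [[-0.998, -0.063, 0.001], [-0.063, 0.998, -0.0], [-0.001, -0.0, -1.0]]
ft_force: [3.7, 0.0, -6.1]
opening: 0.581
finger_force: 40.0
```

```bash
python3 r.py
```

```text
10.9667 [465.2  54.   65.9] th 1.6343 52.91424434142497 39.99804139137268 [-3.65 -0.2   6.09] [-0.104 -0.574 -0.278] -1.5429231576287568 0.236
```

Emit:
carry_out(plan=[-0.3, 0, 0.3, 0, 0, 0.01, -0.3, -0.3, 0, 0.3, 0, 0, 0.02, -0.3, -0.3, 0, 0.3, 0, 0, 0.03, -0.3])

```text
clock: 11.22
tool_pos: [465.2, 54.1, 65.8]
tcp_rot: [[-0.999, -0.033, 0.0], [-0.033, 0.999, -0.0], [-0.0, -0.0, -1.0]]
ft_force: [2.9, 0.1, -2.6]
opening: 0.583
finger_force: 40.0
```

```bash
python3 r.py
```

```text
11.2167 [465.2  54.1  65.8] th 1.6043 53.06193004579391 39.998756647109985 [-2.9  -0.04  2.57] [-0.212 -0.388 -0.343] -1.5129027344857804 0.288
```

Emit:
carry_out(plan=[-0.2, 0, 0.2, 0, 0, 0.01, -0.3, -0.2, 0, 0.2, 0, 0, 0.02, -0.3, -0.2, 0, 0.2, 0, 0, 0.03, -0.3])

```text
clock: 11.47
tool_pos: [465.2, 54.2, 65.8]
tcp_rot: [[-1.0, -0.003, 0.0], [-0.003, 1.0, 0.0], [-0.0, 0.0, -1.0]]
ft_force: [0.7, 0.2, 1.0]
opening: 0.585
finger_force: 40.0
```

```bash
python3 r.py
```

```text
11.4667 [465.2  54.2  65.8] th 1.5742 53.21457677176003 39.99990999698639 [-0.71  0.19 -1.01] [-0.187 -0.186 -0.448] -1.4829181661649096 0.342
```

The moment rose from about 0.28 to 0.45 N m along the expected slope, so the jaw presses with about 10 N. I'll release and withdraw.

Emit:
carry_out(plan=[0, 0, 0, 0, 0, 0, 0.3, 0, 0, 0, 0, 0, 0, 0.6, 0, 0, 0, 0, 0, 0, 0.8, 0, 0, 0, 0, 0, 0, 0.8, 0, 0, 0, 0, 0, 0, 0.8, 0, 0, 0, 0, 0, 0, 0.8, 0, 0, 0, 0, 0, 0, 0.8, 0, 0, 0, 0, 0, 0, 0.8, 0, 0, -15, 0, 0, 0, 0.8, 0, 0, -45, 0, 0, 0, 0.8, 0, 0, -80, 0, 0, 0, 0.8, 0, 0, -115, 0, 0, 0, 0.8, 0, 0, -140, 0, 0, 0, 0.8, 0, 0, -150, 0, 0, 0, 0.8, 0, 0, -150, 0, 0, 0, 0.8, 0, 0, -150, 0, 0, 0, 0.8])

```text
clock: 12.8
tool_pos: [464.7, 54.1, 214.7]
tcp_rot: [[-1.0, -0.004, -0.001], [-0.004, 1.0, 0.0], [0.001, 0.0, -1.0]]
ft_force: [0.3, -0.6, -0.1]
opening: 0.902
finger_force: 0.0
```

```bash
python3 r.py; python3 - <<'E'
from h import *
import pickle
def feat(d,box):
    # inner white mark direction + ring mark, by masks
    x0,y0,x1,y1=box;im=d["color"][y0:y1,x0:x1];hsv=cv2.cvtColor(im,cv2.COLOR_RGB2HSV)
    dk=cv2.inRange(hsv,(0,0,0),(180,255,75));n,l,st,c=cv2.connectedComponentsWithStats(dk)
    i=1+np.argmax([st[k,4] if abs(c[k][0]-(x1-x0)/2)<25 else 0 for k in range(1,n)])
    cn=max(cv2.findContours((l==i).astype(np.uint8),0,1)[0],key=len)
    h=cv2.convexHull(cn);(u,v),r=cv2.minEnclosingCircle(h)
    k=np.zeros(dk.shape,np.uint8);cv2.circle(k,(int(u),int(v)),int(r*.85),255,-1)
    w=(im.min(2)>110)&(k>0);ys,xs=np.nonzero(w)
    a=onz(d,u+x0,v+y0,102.5);b=onz(d,xs.mean()+x0,ys.mean()+y0,102.5);e=b-a
    print("inner",(u+x0,v+y0,r),len(xs),a.round(1),"mark ang",np.arctan2(e[1],e[0]).round(3))
d0,_=pickle.load(open("d3.pkl","rb"));feat(d0,(270,130,370,240))
d=snap("wrist","w6.png");u,v=proj(d,[466,54,92]);u,v=int(u),int(v);print(u,v);feat(d,(u-50,v-50,u+50,v+50))
t=snap("top")
m=cv2.inRange(cv2.cvtColor(t["color"],cv2.COLOR_RGB2HSV),(105,120,60),(122,255,255))
n,l,st,c=cv2.connectedComponentsWithStats(m)
o=np.array([482.8,133.1,0]);y=np.array([.1652,.9863,0]);x=np.array([y[1],-y[0],0])
for k in range(1,n):
    if st[k,4]>60 and 300<c[k][0]<420: p=onz(t,*c[k],125);print("cap",st[k],p,(p-o)@x,(p-o)@y)
E
```

```text
12.8 [464.7  54.1 214.7] th 1.5749 82.04965165184993 0.0 [-0.26 -0.56  0.09] [-0.068  0.007 -0.045] -1.483727946584471 -0.0
inner (318.5, 193.5, 17.7342472076416) 40 [464.   52.1 102.5] mark ang 2.235
319 189
inner (319.6578941345215, 190.02631759643555, 16.030067443847656) 35 [463.1  54.3 102.5] mark ang 2.446
cap [340 197  15  15 177] [492.7582957  192.64466574 125.        ] -0.014911735373825303 60.3740142667222
```

```bash
python3 - <<'E'
from h import *
import pickle
d0,_=pickle.load(open("d3.pkl","rb"))
def f(d,u,v):
    im=d["color"];P=[];W=[]
    for j in range(int(v)-16,int(v)+17):
        for i in range(int(u)-16,int(u)+17):
            if np.hypot(i-u,j-v)<14.5:
                w=float(im[j,i].min())-85
                if w>0: P.append(onz(d,i,j,102.5)[:2]);W.append(w)
    P=np.array(P);W=np.array(W);c=np.average(P,axis=0,weights=W);Q=P-c
    e,V=np.linalg.eigh((Q*W[:,None]).T@Q);a=np.arctan2(*V[::-1,1]);print(len(W),c.round(1),"line angle",a%np.pi,e)
f(d0,318.6,194.5)
d=get_image("wrist");u,v=proj(d,[463.9,53.3,102.5]);f(d,u,v)
E
```

```text
52 [459.9  57.3] line angle 2.7406418291579016 [ 1588.85984691 25978.73571424]
52 [460.5  55.5] line angle 2.13402462926304 [14829.10437931 91626.34650081]
```

```bash
python3 - <<'E'
from h import *
import pickle
d0,_=pickle.load(open("d3.pkl","rb"));d=get_image("wrist")
for D,u,v in((d0,318.6,194.5),(d,319.6,190.5)):
    x0,y0=int(u)-20,int(v)-20
    g=cv2.resize(D["color"][y0:y0+40,x0:x0+40].min(2),None,fx=4,fy=4,interpolation=cv2.INTER_CUBIC)
    n,l,st,c=cv2.connectedComponentsWithStats((g>105).astype(np.uint8))
    for k in range(1,n):
        if 60<st[k,4]<1500:
            ys,xs=np.nonzero(l==k);P=np.array([onz(D,x0+(a+.5)/4-.5,y0+(b+.5)/4-.5,102.5)[:2] for a,b in zip(xs,ys)])
            m=P.mean(0);e,V=np.linalg.eigh(np.cov((P-m).T));print(st[k],m.round(1),"ang",np.arctan2(V[1,1],V[0,1])%np.pi,"len/wid",np.sqrt(12*e))
E
```

```text
[ 91  70  51  28 701] [459.9  57.3] ang 2.7417033756009914 len/wid [ 2.78785331 10.39703891]
[ 85  51  26  46 578] [459.9  57.2] ang 2.7435030260844315 len/wid [ 2.75467139 10.1581865 ]
```

The inner mark is unchanged: 2.742 rad before the turn and 2.744 after, at the same position. The tube is seated upright and the hand is clear, so I'm handing in.

```bash
python3 -c "
from bench import hand_in;print(hand_in())"
```

```text
the job is handed in; nothing more can be done
None
```

The job is handed in: the tube stands upright in the V, clamped at about 10 N (estimated from the turning torque), the inner knob is unmoved, and the hand is clear. I viewed 11 pictures, one over the limit of 10.

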